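Lock the quarter-turn fastener of a sloping cover

ROBOT

A 6-joint arm with a two-finger parallel gripper is mounted at the origin on a cart in front of the work surface, level with it; the furniture and walls round the work are solid. World frame = base frame: x ahead of the robot, y to its left, z up, the work surface at z = 0. Lengths are in mm, angles in rad, forces in N, time in s.
With the tool pointing down it reaches from about 375 to 825 mm from the base axis. Payload 5.5 kg.
Tool frame: the origin (TCP) lies midway between the tips of the shut fingers; the grasp point (between the pads) lies 19 mm behind it (r.hold_point_z is the distance from the TCP to the grasp point, in mm); z points along the fingers, y is the line along which they close (so a half turn about z gives the same grasp; the last joint's range is limited). The gripper opens to 85 mm and grips with 20 to 120 N. Pads are 22 mm wide; open, the fingers measure 114 mm over their backs; the gripper's body (76 mm by 85 mm) begins 54 mm behind the grasp point. The pads swing forward as they close: fully open they stand 13 mm farther back than shut.
Start: joints at [-1.183, 0.314, -0.047, 1.21, 0, 1.571], TCP at [226.888, -555.443, 231.299] pointing down, gripper open.
Joint ranges: [-2.67, 2.67], [-0.69, 1.73], [-1.03, 1.25], [-2.08, 2.16], [-1.42, 1.45], [-3.14, 3.14]. Speed limits (rad/s): [2.39, 2.39, 3.01, 3.14, 3.14, 3.14].

INTERFACE

Orientations are given as a unit quaternion [w, x, y, z].
In Python, from cell import r gives the robot as it stands.
- The arm moves only by the tool send_rows, never from a script. Its argument "commands" is a list of rows, each a list of 5 numbers: the shift along the world's x, y, z in m, then the turn about the world's z in degrees, then the opening, from 0 (shut) to 1 (fully open). In form: [[tx, ty, tz, roll, gripper], ...]. A call has 1 to 12 rows; each row is the pose to reach, as a shift and turn from the pose commanded when the call began; what a row does not reach only later rows make up. A row lasts 1/8 s, in which the tool goes at most 62.5 mm and 10.7 degrees, less where a joint would pass 70% of its speed; a pose out of reach is approached as far as the arm can. A call with a gripper value outside its range is refused whole. The fingers move at their own pace and stop on an object; "force" is the grip in N (left out, the last holds). Time passes only in rows, so rows that repeat a pose let the fingers close. It gives the time, the measured TCP pose, the force, the opening and the grip force at its end, in the units of the state.
- r.sense(): the state, without advancing time (a new reading comes with each control period).
- r.grab_frame(name): name is "scene" or "side" or "wrist"; returns the picture (400x640x3 uint8, blue, green, red); there is no depth.
- r.camera_params(name): a dict with "vertical_fov" (degrees; the focal length in pixels is half the picture's height over the tangent of half this angle, whatever the lens; pixels are square), "cx", "cy" (the principal point, pixels), "xyz" and "orientation" of the camera in the world. Camera axes: x right, y down, z forward; pixel columns grow to the right and rows downward; lengths in mm; the calibration is good to about 2 mm. A picture is of the moment at which its call begins: read the wrist's pose just before it. camera_params takes no time and is no camera call; for the wrist camera it gives the pose at the moment of the call.
- r.sign_off(): hands the job in; it is judged then, once.
The state is a dict: "t": time; "q": joint angles; "qvel": joint speeds; "tau": joint torques, N m; "position": TCP position; "eef_rot": TCP orientation; "wrist_force": force on the tool from outside, world axes, zero at the start; "torque": the same for the moment, N m; "finger_gap": finger opening in mm; "grasp_force": force on a finger pad.
Only numpy, scipy, OpenCV 4.12 (cv2) and the standard library are available. Lean on these libraries where they do the work, as an engineer would, in place of code of your own. Each camera call takes 0.05 s, during which the arm holds its last target. There are 200 camera calls.

TASK

Lock the cover on the sloping front of the grey instrument case: take the stubby driver out of its stand, seat its blade in the slot of the cover's fastener, and keep it pressed straight in while you turn the fastener clockwise to its stop, so that the slot lines up with the two marks. Then put the driver back in its stand, upright and fully down, and leave the other things where they are.

Things in the scene. Friction and masses are not known exactly. Their poses are not given: they have to be found in the camera images.
- case: grey case with sloping front, fixed, 120 deep (x) x 130 wide x 93 high mm. Origin: centre of underside; x to its back, z up. The aluminium cover on the slope leans 35 deg from level and looks to -x and up. On its upper half a fixed dark steel ring (outer 36, inner 28 mm diameter) stands 8 mm off the cover round the fastener; one dark mark above and one below it show the locked slot direction.
- fastener: fastener head in the ring: steel disc 26 mm diameter, 7 mm thick, with a blind slot 18 x 6 x 5 mm deep, mouth chamfered 1 mm. Origin: on its axis at the disc's underside. Frame does not turn: x up the slope, y across, z straight out of the cover (35 deg from vertical). Turning from open to locked draws the head 3 mm into the cover, in proportion (face ends 1 mm below the ring's rim): follow it.
- slot (a point): centre of the slot's floor, 5 mm below the face of the head. x along the slot, z straight out of the cover; turns with the head.
- stud (a joint): turn of the head in rad: 0 open (slot across the slope, along the fastener's y), 1.571 locked at a hard stop (slot up and down the slope). It grows clockwise seen from in front of the cover. It starts at 0.1 to 0.45, has friction of about 0.08 N m and stays where it is left.
- driver: stubby driver, 97 mm, 80 g, in its stand. Origin: centre of its flange's underside; z to the handle's end. Flange 32 mm diameter, z 0 to 5. Black handle z 5 to 55, 28 mm along x, 18 along y (grip the flats facing +y and -y). Shank 8 mm diameter to z -34; blade z -34 to -42, 14 mm wide along x, 3 thick along y: fits the slot with 1.5 mm spare each flat side, 2 each end (0.2 rad play).
- driver_tip (a point): middle of the blade's end edge, 42 mm below the driver's origin along its z axis; axes as driver.
- stand: grey driver stand, 60 x 60 x 50 mm block fixed to the bench, with one upright round hole of 18 mm diameter, 46 mm deep, its mouth chamfered 2 mm, in the middle of its top. Origin: centre of its underside. The driver hangs in it with its flange resting on the top (driver origin 50 mm above the stand's origin).
- parts_box: bystander: shallow clear parts box, 68 x 105 x 22 mm, loose, beside the case. Origin: centre of its underside.
- heat_sink: bystander: black finned heat sink, 40 x 40 x 14 mm, loose, behind the case. Origin: centre of its underside.
- flux_bottle: bystander: small bottle with black cap, 38 mm diameter, 87 mm high, loose, behind the case. Origin: centre of its underside.
Mind the look-alikes: they are no part of the job. There is more than one size of the case; the one meant has the size given above. Leave any white look-alike of the driver alone.

How it is judged (in metres and radians):
On the way, in this order (a step that is already met when the one before it is completed fails the run):
1. the driver's blade is down in the slot (within 2.5 mm of its floor) and presses on the fastener (over 1 N) (z of driver_tip in the frame of slot below 0.0025 m and distance between driver_tip and slot below 0.006 m and contact force between driver and fastener above 1 N), for 0.2 s.
2. the fastener is turned to its stop (over 1.4 rad) with the blade still down in the slot and pressing (over 1 N) (all of step 1 and value of joint stud above 1.4 rad), for 0.1 s.
At the end, for the whole second after the job is handed in: the fastener stands within 0.17 rad of its locked stop (stud over 1.4), and the driver stands released and at rest in the stand: upright within 0.12 rad, its flange down on the stand's top (within 4 mm), its origin within 8 mm of the hole's axis (value of joint stud above 1.4 rad and horizontal distance between driver and stand below 0.008 m and z of driver in the frame of stand between 0.046 and 0.054 m and angle between driver's own z axis and vertical below 0.12 rad and linear speed of driver below 0.02 m/s); the robot touches nothing.
It fails at once if the fastener is turned while the blade is not in its slot (velocity of joint stud above 0.3 rad/s and (z of driver_tip in the frame of slot above 0.0045 m or distance between driver_tip and slot above 0.008 m)).
It fails at once if the parts box is moved by more than 3 cm (distance of parts_box from where it was at the start of the episode above 0.03 m).
It fails at once if the heat sink is moved by more than 3 cm (distance of heat_sink from where it was at the start of the episode above 0.03 m).
It fails at once if the flux bottle is moved by more than 3 cm or tipped over (distance of flux_bottle from where it was at the start of the episode above 0.03 m or angle between flux_bottle's own z axis and vertical above 0.6 rad).
It also fails if it takes over 48 s, if anything falls off the work surface, if the arm or the gripper's body presses on something with over 40 N, if the wrist force passes 120 N, or if a joint passes its speed limit or range.

## Working session

There is one attempt and no reset: what is moved stays moved. The work goes in short steps, Python scripts to look and compute and a tool call to move; the robot and the scene stay as the last step left them, time stands still between calls to the robot, and variables do not carry over. Pictures are saved under pics/ and viewed, at most 10 in all, crops included, and the job is handed in when it is done.

Besides the shell and the picture viewer there is one more tool, called after "Emit:" as name(argument=value, ...) on one line, values as JSON. send_rows: Moves the arm, as the interface text tells. Its arguments: {"type":"object","properties":{"commands":{"type":"array"},"force":{"type":"number"}},"required":["commands"]}

```bash
mkdir -p pics; ls; python3 - <<'E'
from cell import r
import cv2
print(r.sense(), r.hold_point_z)
for n in("scene","side","wrist"):
    print(n,r.camera_params(n)); cv2.imwrite(f"pics/{n}0.png",r.grab_frame(n))
E
```

```text
pics
{'t': 0.0, 'q': array([-1.18300179e+00,  3.14211117e-01, -4.80656953e-02,  1.21015417e+00,
       -2.11466781e-05,  1.57079472e+00]), 'qvel': array([ 4.97978899e-05, -1.01930459e-03,  7.67710977e-06,  3.47149111e-04,
        2.54705494e-03, -6.05300185e-04]), 'tau': array([ 1.65859714e-03, -5.39588249e+01,  3.39752269e+01,  1.93141279e-02,
       -6.62343950e-05, -3.68937648e-06]), 'position': array([ 226.67406067, -554.94051825,  230.44933161]), 'eef_rot': array([-7.99973146e-04,  9.81260262e-01,  1.92685314e-01, -1.67860758e-04]), 'wrist_force': array([ 0.24011343, -0.17139626, -0.14649574]), 'torque': array([-0.02276602, -0.0290891 , -0.00030823]), 'grasp_force': 0.0, 'finger_gap': 85.60375360487365} 18.700000000000003
scene {'vertical_fov': 47.78974362777124, 'cx': 325.70336800839056, 'cy': 196.2419839018806, 'xyz': array([ -33.15878233, -733.99025023,  653.34671563]), 'orientation': array([-0.40847445,  0.8197288 , -0.35565799,  0.18628129])}
side {'vertical_fov': 46.24141619438805, 'cx': 315.7923611249849, 'cy': 208.32543836384025, 'xyz': array([347.79586356, 505.64828765, 545.44415037]), 'orientation': array([ 0.05536549, -0.08891237,  0.86910022, -0.48341914])}
wrist {'vertical_fov': 68.65589313129793, 'cx': 320.5005781156946, 'cy': 198.73483043655588, 'xyz': array([ 289.03508281, -529.82617452,  373.55960525]), 'orientation': array([ 0.11075862,  0.82240142, -0.55286286, -0.07570401])}
```

View pics/scene0.png

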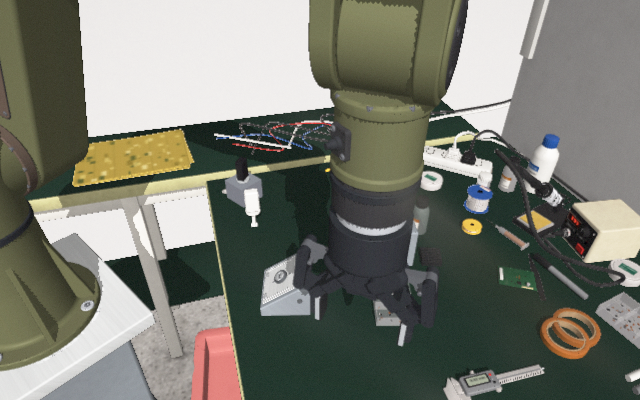

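View pics/side0.png

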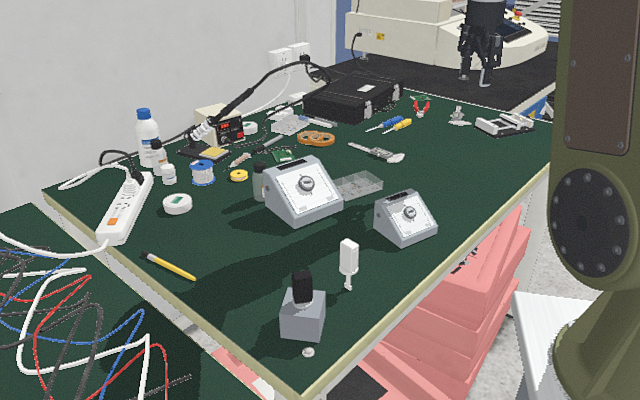

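The side view shows two cases: the larger at px (303,190), with the parts box beside it and the bottle behind, and the smaller at (405,217). The black-handled driver is in the stand at (303,290), and the white look-alike is at (348,258). I'll crop in close.

```bash
cat > h.py <<'E'
import numpy as np, cv2
from scipy.spatial.transform import Rotation as R
def K(c): f=200/np.tan(np.radians(c["vertical_fov"])/2); return f
def rot(q): return R.from_quat(np.asarray(q)[[1,2,3,0]])
def ray(c,u,v):
    d=rot(c["orientation"]).apply([(u-c["cx"])/K(c),(v-c["cy"])/K(c),1]); return np.array(c["xyz"]),d
def atz(c,u,v,z):
    o,d=ray(c,u,v); return o+d*(z-o[2])/d[2]
def proj(c,P):
    p=rot(c["orientation"]).inv().apply(np.atleast_2d(P)-c["xyz"]); return p[:,:2]/p[:,2:]*K(c)+[c["cx"],c["cy"]]
def tri(obs):
    A=np.zeros((3,3));b=np.zeros(3)
    for c,u,v in obs:
        o,d=ray(c,u,v); d=d/np.linalg.norm(d); M=np.eye(3)-np.outer(d,d); A+=M;b+=M@o
    return np.linalg.solve(A,b)
E
python3 - <<'E'
import cv2,numpy as np
a=cv2.imread("pics/side0.png")
b=cv2.resize(a[140:240,245:445],None,fx=4,fy=4,interpolation=cv2.INTER_CUBIC)[:, :800]
cv2.imwrite("pics/c1.png",b)
cv2.imwrite("pics/c2.png",cv2.resize(a[230:350,265:365],None,fx=5,fy=5,interpolation=cv2.INTER_CUBIC))
E
```

```text
(no output)
```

View pics/c1.png

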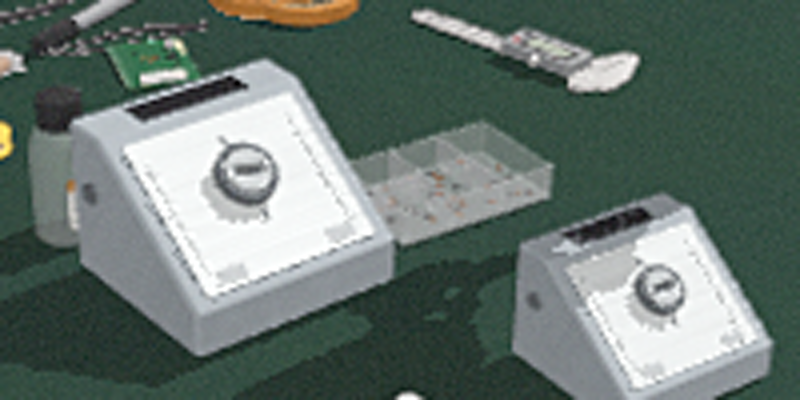

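View pics/c2.png

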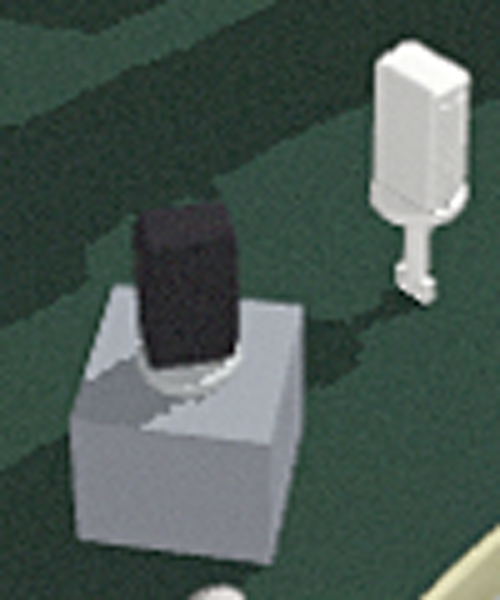

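Close crops: the large case has its front-bottom corner at c1 (198,355), its fastener at c1 (247,172), and its marks at (222,142) and (266,213). The stand's top corners in c2 are (115,285), (303,305), (270,443) and (72,412). The black driver stands in it with a light flange.

```bash
python3 - <<'E'
from cell import r
from h import *
from scipy.optimize import least_squares
np.set_printoptions(precision=1,suppress=True)
c=r.camera_params("side")
u1=lambda p:((p[0]+.5)/4-.5+245,(p[1]+.5)/4-.5+140)
u2=lambda p:((p[0]+.5)/5-.5+265,(p[1]+.5)/5-.5+230)
S=np.array([atz(c,*u2(p),50) for p in[(115,285),(303,305),(270,443),(72,412)]])
print("stand top",S,S.mean(0),np.linalg.norm(S-np.roll(S,1,0),axis=1))
H=np.array([atz(c,*u2(p),105) for p in[(143,207),(220,203),(238,243),(140,247)]])
print("handle top",H,H.mean(0))
for nm,pts in(("big",[(83,262),(198,355),(392,280)]),("small",[(514,350),(772,372)])):
    B=np.array([atz(c,*u1(p),0) for p in pts]); print(nm,B,np.linalg.norm(np.diff(B,axis=0),axis=1))
m1,m2=[np.array(ray(c,*u1(p))) for p in[(222,142),(266,213)]]
print("fast approx z70",atz(c,*u1((247,172)),70))
E
```

```text
stand top [[514.1 -37.   50. ]
 [453.9 -39.5  50. ]
 [452.   20.8  50. ]
 [512.1  20.   50. ]] [483.   -8.9  50. ] [57.  60.2 60.3 60.1]
handle top [[496.4 -11.6 105. ]
 [474.6 -17.8 105. ]
 [465.5  -1.2 105. ]
 [492.8   6.  105. ]] [482.3  -6.1 105. ]
big [[ 650.3 -346.3    0. ]
 [ 564.2 -269.     0. ]
 [ 477.5 -360.7    0. ]] [115.8 126.2]
small [[ 404.5 -305.1    0. ]
 [ 274.1 -310.5    0. ]] [130.5]
fast approx z70 [ 553.4 -341.5   70. ]
```

Candidates: the large case is at side px (303,190) and the small one at (405,217). The measured base of the large one is 116 x 126 mm, so that's the case meant. The black driver at (303,290) is the one to take; the white one at (348,255) stays put. First I'll bring the wrist camera in front of the fastener.

Emit:
send_rows(commands=[[0.03,0.02,0,10,1],[0.06,0.04,0,20,1],[0.09,0.06,0,30,1],[0.12,0.08,0,40,1],[0.15,0.1,0,50,1],[0.18,0.12,0,60,1],[0.21,0.14,0,70,1],[0.24,0.16,0,80,1],[0.27,0.18,0,90,1],[0.3,0.2,-0.01,100,1],[0.318,0.222,-0.02,110,1],[0.318,0.222,-0.02,115,1]])

```text
t: 1.65
position: [545.6, -331.2, 209.6]
eef_rot: [-0.001, 0.362, 0.932, 0.0]
wrist_force: [-0.6, -0.4, -0.4]
finger_gap: 85.4
grasp_force: 0.0
```

```bash
python3 - <<'E'
from cell import r
import cv2,pickle
c=r.camera_params("wrist"); a=r.grab_frame("wrist"); cv2.imwrite("pics/w1.png",a); pickle.dump(c,open("w1.pkl","wb"))
s=r.sense(); print(s["t"],s["q"],s["position"],s["eef_rot"],c)
E
```

```text
1.7 [-5.47140394e-01  3.96313351e-01  2.16916979e-02  1.19809763e+00
  3.37374986e-05  1.92030240e-01] [ 545.17810367 -332.09719612  210.14755569] [-9.43382810e-04  3.61228629e-01  9.32476784e-01  1.86423287e-04] {'vertical_fov': 68.65589313129793, 'cx': 320.5005781156946, 'cy': 198.73483043655588, 'xyz': array([ 496.16724661, -286.20390881,  352.86953098]), 'orientation': array([0.12133984, 0.90711592, 0.39943971, 0.05352812])}
```

View pics/w1.png

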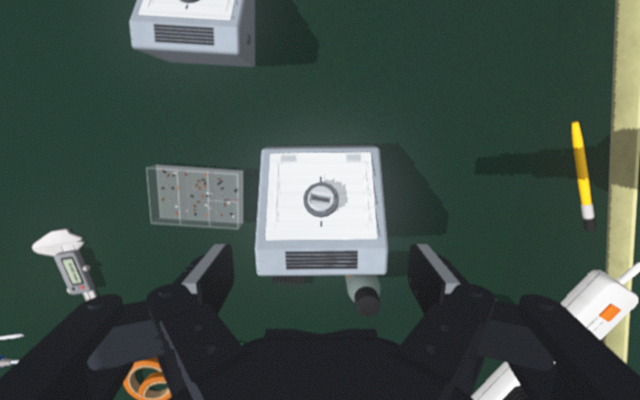

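The wrist view shows the fastener at (321,199), the case square in frame at (257–387, 147–275), the parts box at left and the bottle at (367,297). I'll enlarge it.

```bash
python3 - <<'E'
import cv2
a=cv2.imread("pics/w1.png")
L=cv2.resize(a[145:280,252:392],None,fx=4,fy=4,interpolation=cv2.INTER_CUBIC)
Rr=cv2.resize(a[172:232,297:347],(240*2,288*2),interpolation=cv2.INTER_CUBIC)[:, :]
cv2.imwrite("pics/w1c.png",cv2.hconcat([cv2.copyMakeBorder(L[:540],0,36,0,0,0)[:, :], cv2.resize(Rr,(240,288)).__class__ and cv2.copyMakeBorder(cv2.resize(Rr,(240,288)),0,288,0,0,0)]))
E
```

```text
(no output)
```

View pics/w1c.png

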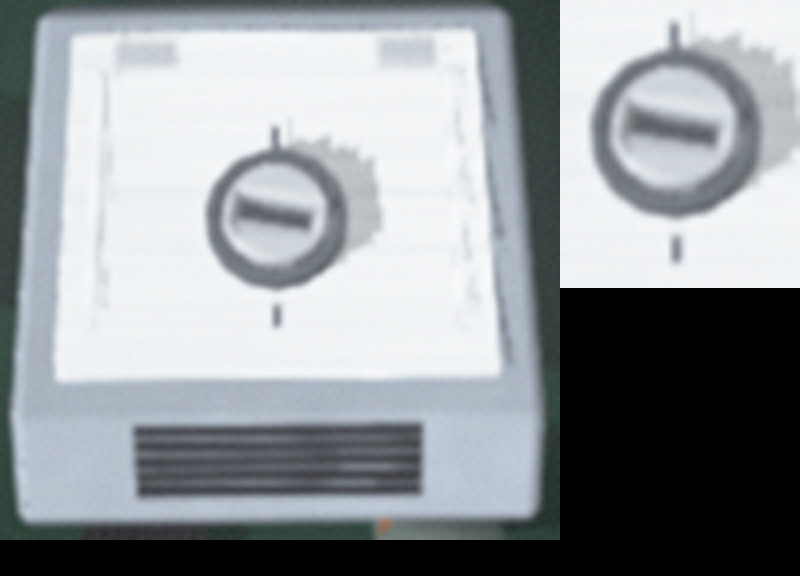

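```bash
python3 - <<'E'
from cell import r
from h import *
import pickle
np.set_printoptions(precision=2,suppress=True)
w=pickle.load(open("w1.pkl","rb")); s=r.camera_params("side")
u1=lambda p:((p[0]+.5)/4-.5+245,(p[1]+.5)/4-.5+140)
uw=lambda p:((p[0]+.5)/4-.5+252,(p[1]+.5)/4-.5+145)
B=np.array([atz(w,*uw(p),93) for p in[(20,521),(540,520)]]); print("back top",B,np.linalg.norm(B[0]-B[1]))
d=B[0]-B[1]; print("yaw y-dir",np.degrees(np.arctan2(d[1],d[0])),np.degrees(np.arctan2(-d[1],-d[0])))
# pairs wrist-side
for n,a,b in(("ring",(277,219),(247,172)),("markfront",(276,137),(266,213)),("markback",(277,316),(222,142))):
    P=tri([(w,*uw(a)),(s,*u1(b))]); print(n,P,proj(w,P)-uw(a),proj(s,P)-u1(b))
for n,b in(("front bottom R",(392,280)),("corner",(198,355)),("leftback",(83,262))):print(n,atz(s,*u1(b),0))
E
```

```text
back top [[ 563.36 -433.34   93.  ]
 [ 650.03 -338.26   93.  ]] 128.65101201183893
yaw y-dir -132.34988731891838 47.65011268108164
ring [ 552.98 -338.06   71.97] [[-0.32 -0.27]] [[-0.2  -0.03]]
markfront [ 540.24 -326.53   54.91] [[-0.16 -0.13]] [[-0.1  -0.01]]
markback [ 569.8  -353.27   80.24] [[-0.18 -0.16]] [[-0.11 -0.03]]
front bottom R [ 477.5  -360.71    0.  ]
corner [ 564.19 -268.97    0.  ]
leftback [ 650.31 -346.34    0.  ]
```

Emit:
send_rows(commands=[[-0.01,0.05,0.01,10,1],[-0.02,0.11,0.01,20,1],[-0.035,0.17,0.01,30,1],[-0.045,0.23,0.01,40,1],[-0.055,0.28,0.01,50,1],[-0.063,0.324,0.01,57,1],[-0.063,0.324,0.01,57,1]])

```text
t: 2.58
position: [481.2, -7.3, 221.5]
eef_rot: [0.0, -0.125, 0.992, 0.0]
wrist_force: [0.1, -0.7, 0.4]
finger_gap: 85.4
grasp_force: 0.0
```

```bash
python3 - <<'E'
from cell import r
import cv2,pickle
c=r.camera_params("wrist"); a=r.grab_frame("wrist"); cv2.imwrite("pics/w2.png",a); pickle.dump(c,open("w2.pkl","wb"))
s=r.sense(); print(s["t"],s["q"],s["position"],s["eef_rot"])
from h import *
print(proj(c,[482,-7,50]),proj(c,[482,-7,105]))
cv2.imwrite("pics/w2c.png",cv2.resize(a[60:260,225:425],None,fx=3,fy=3,interpolation=cv2.INTER_CUBIC))
E
```

```text
2.625 [-1.78166932e-02  9.60973879e-02 -3.39933520e-01  1.13448733e+00
 -3.58285419e-04 -2.66539398e-01] [481.65228472  -8.70093458 221.45553564] [ 1.12256954e-04 -1.24041016e-01  9.92277066e-01 -1.97037628e-04]
[[320.52115686 182.45134439]] [[320.58031355 195.1951007 ]]
```

View pics/w2c.png

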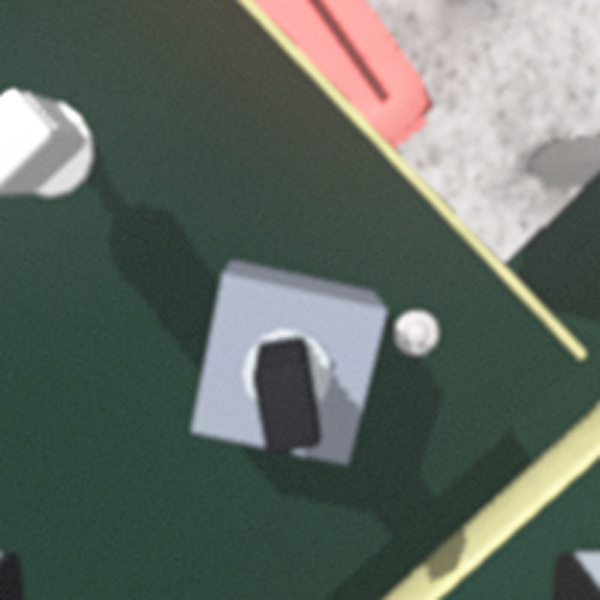

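The crop shows the handle top's near edge at (265,452)–(318,440), its sides running from (257,348) and (303,338), and the flange centred at (287,370). That matches the prediction of about (482,-7).

```bash
python3 - <<'E'
from h import *
import pickle
np.set_printoptions(precision=1,suppress=True)
c=pickle.load(open("w2.pkl","rb")); u=lambda p:((p[0]+.5)/3-.5+225,(p[1]+.5)/3-.5+60)
ang=lambda a,b:np.degrees(np.arctan2(*(b-a)[1::-1]))
P=[atz(c,*u(p),z) for p,z in[((265,452),105),((318,440),105),((287,370),55),((192,432),50),((348,464),50),((387,310),50),((222,275),50),((257,348),105),((303,338),105)]]
print(np.array(P)); print("stand c",np.mean(P[3:7],0)[:2],"edge yaw",ang(P[0],P[1]),"sides",ang(P[0],P[7]),ang(P[1],P[8]), "gap",np.linalg.norm(P[0]-P[1]))
E
```

```text
[[497.8 -10.2 105. ]
 [490.    4.7 105. ]
 [481.6  -7.3  55. ]
 [514.3 -35.5  50. ]
 [512.   24.2  50. ]
 [452.4  22.3  50. ]
 [454.9 -38.   50. ]
 [466.7 -20.4 105. ]
 [460.3  -7.8 105. ]]
stand c [483.4  -6.8] edge yaw 117.65266574414386 sides -161.86254049137824 -157.13944823337874 gap 16.834039466012594
```

Emit:
send_rows(commands=[[0,0.0025,-0.04,6,1],[0,0.0025,-0.09,6,1],[0,0.0025,-0.13,6,1],[0,0.0025,-0.158,6,1],[0,0.0025,-0.158,6,1]])

```text
t: 3.25
position: [480.0, -8.2, 61.4]
eef_rot: [-0.002, -0.174, 0.985, 0.0]
wrist_force: [0.7, -0.6, -0.4]
finger_gap: 85.6
grasp_force: 0.0
```

Emit:
send_rows(commands=[[0,0,0,0,0.4],[0,0,0,0,0.1],[0,0,0,0,0],[0,0,0,0,0],[0,0,0,0,0],[0,0,0,0,0]], force=40)

```text
t: 4.0
position: [482.5, -6.9, 64.1]
eef_rot: [0.001, -0.176, 0.984, -0.0]
wrist_force: [-0.8, 0.2, 6.4]
finger_gap: 17.5
grasp_force: 39.5
```

The driver is gripped at 17.5 mm on its flats. The tool stays vertical, so the driver has to lean by pivoting between the pads, about the closing axis. I'll plan the path with the blade edge flush to the slot floor while yaw runs from about 80° to 0.

```bash
cat > plan.py <<'E'
from h import *
A=np.radians(35); s,c=np.sin(A),np.cos(A); L=74.; HP=18.7
CY=47.5  # world yaw of case y
Rim=np.array([552.3,-337.5,73.])
Rz=lambda v:R.from_euler('z',CY-90,degrees=True).apply(v)
U,Y,N=Rz([c,0,s]),Rz([0,1,0]),Rz([-s,0,c])
def pose(psi,sig,u0=0,h=0,tau=None):
    "TCP and tool yaw for blade yaw psi(deg), slot angle sig, tip offset u0 upslope, h above floor"
    p=np.radians(psi); t=np.arctan(np.cos(p)*s/c) if tau is None else tau
    z=Rz([-np.sin(t)*np.cos(p),-np.sin(t)*np.sin(p),np.cos(t)])
    tip=Rim+N*(-3-3*sig/1.571+h)+U*u0
    return np.r_[tip+L*z-[0,0,HP],CY+psi],tip,np.degrees(t)
beta=lambda psi:np.pi/2-np.arctan(c*np.tan(np.radians(psi)))
E
python3 - <<'E'
from plan import *
import pickle
np.set_printoptions(precision=2,suppress=True)
w=pickle.load(open("w1.pkl","rb")); uw=lambda p:((p[0]+.5)/4-.5+252,(p[1]+.5)/4-.5+145)
pts=[]
for p in[(235,208),(313,222)]:
    o,d=ray(w,*uw(p)); Q=Rim-1*N; pts.append(o+d*(((Q-o)@N)/(d@N)))
e=pts[1]-pts[0]; m=(pts[0]+pts[1])/2-Rim
print("slot len",np.linalg.norm(e),"sigma",np.arctan2(e@U,e@Y),np.arctan2(-e@U,-e@Y),"mid off u,y",m@U,m@Y)
from scipy.optimize import brentq
for sg in(.2,.25):
    psi=brentq(lambda q:beta(q)-sg,1,89.9); print(sg,psi)
for h in(40,8,0): print("ins",h,pose(81,.2,-1.4,h,0.)[:2])
for psi in(81,70,60,50,40,30,20,10,0,-10):
    b=beta(psi); sg=np.clip(b-.2,.2,1.571); P,t,ta=pose(psi,sg); print(psi,round(b,2),P,round(ta,1))
E
```

```text
slot len 19.734058986737764 sigma 0.18798155007682216 -2.953611103512971 mid off u,y -0.5173606989662722 -0.4037785465524386
0.2 80.57203973664572
0.25 78.18611258152521
ins 40 (array([ 535.97, -322.54,  157.49,  128.5 ]), array([ 535.97, -322.54,  102.19]))
ins 8 (array([ 549.5 , -334.94,  131.28,  128.5 ]), array([ 549.5 , -334.94,   75.98]))
ins 0 (array([ 552.88, -338.04,  124.73,  128.5 ]), array([ 552.88, -338.04,   69.43]))
81 0.19 [ 547.42 -343.83  125.09  128.5 ] 6.3
70 0.42 [ 538.46 -346.78  123.47  117.5 ] 13.5
60 0.61 [ 530.58 -346.32  121.04  107.5 ] 19.3
50 0.8 [ 523.94 -343.07  118.39   97.5 ] 24.2
40 0.97 [ 519.24 -337.71  115.85   87.5 ] 28.2
30 1.13 [ 516.86 -331.05  113.66   77.5 ] 31.2
20 1.28 [ 516.86 -323.9   111.97   67.5 ] 33.3
10 1.43 [ 519.13 -317.    110.84   57.5 ] 34.6
0 1.57 [ 523.38 -311.    110.32   47.5 ] 35.0
-10 1.71 [ 529.22 -306.46  110.39   37.5 ] 34.6
```

Emit:
send_rows(commands=[[0,0,0.03,0,0],[0,0,0.08,0,0],[0,0,0.12,0,0],[0,0,0.14,0,0],[0,0,0.14,0,0]])

```text
t: 4.62
position: [483.0, -6.9, 204.7]
eef_rot: [0.002, -0.176, 0.984, -0.0]
wrist_force: [-0.1, 0.6, -1.1]
finger_gap: 17.8
grasp_force: 39.6
```

Emit:
send_rows(commands=[[0.01,-0.045,0,4,0],[0.02,-0.095,0,8,0],[0.03,-0.145,0,12,0],[0.042,-0.195,0,16,0],[0.052,-0.245,0,18,0],[0.063,-0.295,0,18,0],[0.071,-0.331,0,18,0],[0.071,-0.331,-0.033,18,0],[0.071,-0.331,-0.05,18,0],[0.071,-0.331,-0.05,18,0],[0.071,-0.331,-0.05,18,0]])

```text
t: 6.0
position: [553.2, -337.5, 153.9]
eef_rot: [0.0, -0.328, 0.945, -0.0]
wrist_force: [-0.3, -0.0, -0.7]
finger_gap: 17.3
grasp_force: 39.8
```

```bash
python3 - <<'E'
from cell import r
from plan import *
import pickle
C={}
S=[]
for n in("scene","side","wrist"):
    C[n]=r.camera_params(n); a=r.grab_frame(n); cv2.imwrite(f"pics/{n}3.png",a)
    if n=="wrist": x,y,k=250,120,(140,140)
    else: x,y=map(int,proj(C[n],[553,-338,85])[0]); x-=33;y-=37
    w=66 if n!="wrist" else 132; h=75 if n!="wrist" else 150
    print(n,x,y); S.append(cv2.resize(a[y:y+h,x:x+w],(264,300),interpolation=cv2.INTER_CUBIC))
pickle.dump(C,open("C3.pkl","wb"))
cv2.imwrite("pics/v3.png",cv2.resize(cv2.hconcat(S[:2]),(792,450),interpolation=cv2.INTER_CUBIC)); cv2.imwrite("pics/v3w.png",S[2])
q=r.sense();print(q["t"],q["position"],q["wrist_force"],q["torque"])
E
```

```text
scene 341 179
side 273 140
wrist 250 120
6.15 [ 553.67416274 -338.0087637   154.65760062] [-0.31943247  0.41408208 -0.34696471] [ 0.03827548  0.02186187 -0.01420456]
```

View pics/v3.png

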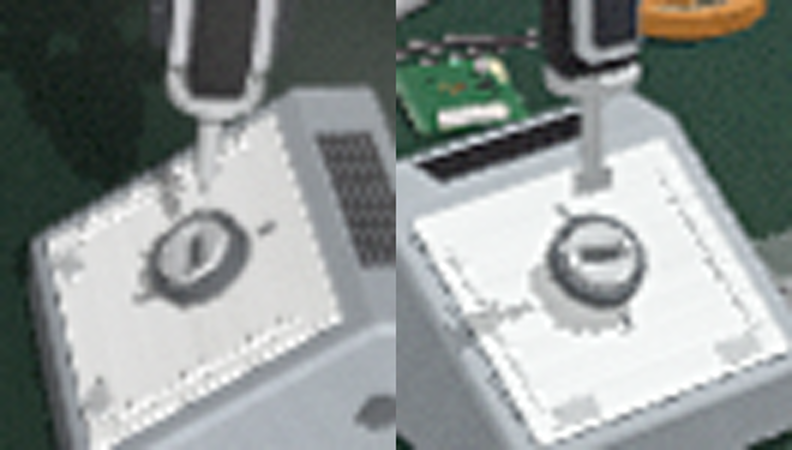

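The left half of the picture (scene) has the blade tip at (205,190) and the slot centre at (196,253). The right half (side) has the tip at (592,190) and the slot at (603,254). I'll triangulate both from the same cameras.

```bash
python3 - <<'E'
from plan import *
import pickle
np.set_printoptions(precision=2,suppress=True)
C=pickle.load(open("C3.pkl","rb")); a,b=C["scene"],C["side"]
us=lambda p:((p[0]+.5)/6-.5+341,(p[1]+.5)/6-.5+179); ud=lambda p:((p[0]-395.5)/6-.5+273,(p[1]+.5)/6-.5+140)
T=tri([(a,*us((205,190))),(b,*ud((592,190)))]); S=tri([(a,*us((196,253))),(b,*ud((603,254)))]); G=tri([(a,*us((199,257))),(b,*ud((598,261)))])
for P,p,q in((T,(205,190),(592,190)),(S,(196,253),(603,254)),(G,(199,257),(598,261))): print(P,proj(a,P)-us(p),proj(b,P)-ud(q))
tip=np.array([552.888,-337.943,153.3-55.3]); print("tip cmd",tip,"err",T-tip,"slot face corrected",S-(T-tip), "ring corr",G-(T-tip))
v=S-(T-tip)-Rim; print("slot rel Rim u,y,n",v@U,v@Y,v@N)
E
```

```text
[ 553.8  -336.67   99.1 ] [[ 0.11 -0.14]] [[0.12 0.13]]
[ 550.8  -337.47   74.06] [[ 0.02 -0.03]] [[0.02 0.02]]
[ 552.71 -337.49   71.11] [[ 0. -0.]] [[0. 0.]]
tip cmd [ 552.89 -337.94   98.  ] err [0.91 1.27 1.1 ] slot face corrected [ 549.89 -338.75   72.96] ring corr [ 551.8  -338.77   70.01]
slot rel Rim u,y,n -0.7884411421688162 -2.548198791889207 0.50506604457048
```

Emit:
send_rows(commands=[[-0.001,-0.001,-0.01,0,0],[-0.001,-0.001,-0.02,0,0],[-0.001,-0.001,-0.0225,0,0],[-0.001,-0.001,-0.0245,0,0],[-0.001,-0.001,-0.0245,0,0]])

```text
t: 6.78
position: [551.3, -338.4, 128.2]
eef_rot: [-0.0, -0.327, 0.945, 0.001]
wrist_force: [-1.1, 2.8, -1.5]
finger_gap: 17.5
grasp_force: 39.8
```

Emit:
send_rows(commands=[[0,0,-0.001,0,0],[0,0,-0.002,0,0],[0,0,-0.002,0,0]])

```text
t: 7.15
position: [551.6, -338.5, 127.1]
eef_rot: [-0.0, -0.327, 0.945, 0.0]
wrist_force: [-3.5, 3.9, 4.0]
finger_gap: 17.8
grasp_force: 40.7
```

Emit:
send_rows(commands=[[-0.0004,0.0004,0,0,0],[-0.0008,0.0007,0,0,0],[-0.0008,0.0007,-0.001,0,0],[-0.0008,0.0007,-0.001,0,0]])

```text
t: 7.65
position: [551.5, -338.4, 126.8]
eef_rot: [0.0, -0.327, 0.945, -0.0]
wrist_force: [-3.9, 4.1, 7.4]
finger_gap: 17.4
grasp_force: 41.3
```

Emit:
send_rows(commands=[[0,0,-0.001,0,0],[0,0,-0.002,0,0],[0,0,-0.002,0,0]])

```text
t: 8.02
position: [551.6, -338.4, 126.3]
eef_rot: [0.001, -0.327, 0.945, -0.001]
wrist_force: [-5.5, 6.0, 16.6]
finger_gap: 17.5
grasp_force: 42.4
```

Emit:
send_rows(commands=[[0,0,0.001,0,0],[-0.001,0.001,0.001,0,0],[-0.0025,0.0023,0.001,0,0],[-0.0025,0.0023,0.001,0,0]])

```text
t: 8.52
position: [550.3, -337.4, 126.2]
eef_rot: [0.001, -0.327, 0.945, -0.002]
wrist_force: [0.7, -1.2, 7.4]
finger_gap: 17.7
grasp_force: 40.9
```

Emit:
send_rows(commands=[[0.002,-0.002,0,0,0],[0.004,-0.0036,0,0,0],[0.005,-0.0046,0,0,0],[0.005,-0.0046,0,0,0]])

```text
t: 9.02
position: [551.6, -338.5, 125.7]
eef_rot: [-0.001, -0.328, 0.945, 0.002]
wrist_force: [-9.8, 8.2, 17.4]
finger_gap: 17.7
grasp_force: 42.6
```

Emit:
send_rows(commands=[[-0.0015,0.0014,0,0,0],[-0.003,0.0028,0,0,0],[-0.003,0.0028,-0.0015,0,0],[-0.003,0.0028,-0.003,0,0],[-0.003,0.0028,-0.003,0,0]])

```text
t: 9.65
position: [551.1, -338.0, 125.4]
eef_rot: [0.001, -0.327, 0.945, -0.001]
wrist_force: [-7.8, 5.9, 24.5]
finger_gap: 17.5
grasp_force: 43.5
```

```bash
python3 - <<'E'
from cell import r
from plan import *
import pickle
C={};S=[]
for n,x,y in(("scene",341,179),("side",273,140)):
    C[n]=r.camera_params(n); a=r.grab_frame(n)
    S.append(cv2.resize(a[y:y+75,x:x+66],(396,450),interpolation=cv2.INTER_CUBIC))
cv2.imwrite("pics/v4.png",cv2.hconcat(S))
for i in range(1):
    q=r.sense();print(q["t"],q["position"],q["wrist_force"],q["torque"])
E
```

```text
9.75 [ 551.10764871 -337.98915506  125.42783846] [-7.2870672   5.54087175 25.01218729] [1.59121455 1.9771456  0.0864376 ]
```

View pics/v4.png

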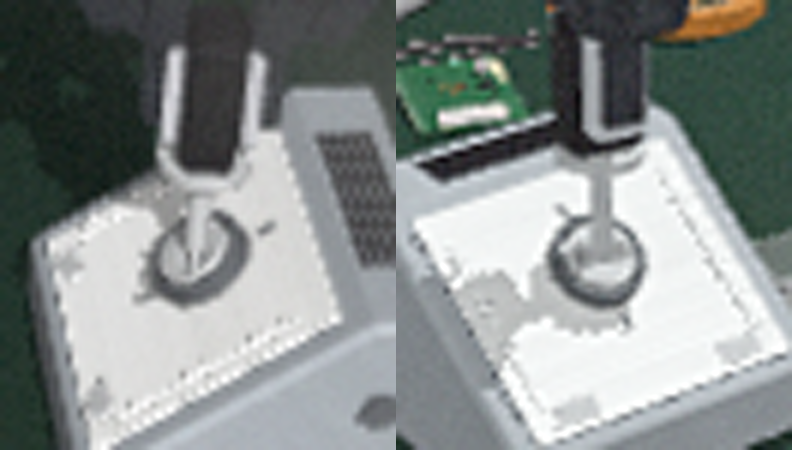

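The blade is in the slot: the shank ends at scene px (197,252), and the flange dropped by the amount expected. The lateral pushes also showed it confined in both directions. Next I'll work out the turning waypoints.

```bash
sed -i 's/^Rim=.*/Rim=np.array([550.9,-337.8,72.95])/' plan.py; python3 - <<'E'
from plan import *
cmd=np.array([550.588,-337.743,121.8,128.3])
for psi in(81,75,70,65,60,55,50,45,40,35,30,25,20,15,10,5,0,-5,-10,-14):
    b=beta(psi); sg=np.clip(b-.2,.2,1.571); P,t,ta=pose(psi,sg,-1.4*max(psi,0)/81,-1.8+.9*max(psi,0)/81); d=P-cmd
    print(psi,np.round(d[:3]/1000,4),round(d[3],1),"tau",round(ta))
E
```

```text
81 [-0.005  -0.006   0.0017] 0.2 tau 6
75 [-0.0098 -0.0081  0.001 ] -5.8 tau 10
70 [-0.0138 -0.0091  0.0001] -10.8 tau 13
65 [-0.0178 -0.0093 -0.0011] -15.8 tau 16
60 [-0.0216 -0.0087 -0.0023] -20.8 tau 19
55 [-0.025  -0.0075 -0.0037] -25.8 tau 22
50 [-0.028  -0.0056 -0.005 ] -30.8 tau 24
45 [-0.0306 -0.0032 -0.0063] -35.8 tau 26
40 [-0.0326 -0.0004 -0.0075] -40.8 tau 28
35 [-0.034   0.0027 -0.0086] -45.8 tau 30
30 [-0.0348  0.0061 -0.0097] -50.8 tau 31
25 [-0.035   0.0096 -0.0106] -55.8 tau 32
20 [-0.0347  0.0131 -0.0114] -60.8 tau 33
15 [-0.0337  0.0166 -0.012 ] -65.8 tau 34
10 [-0.0322  0.0199 -0.0125] -70.8 tau 35
5 [-0.0303  0.023  -0.0128] -75.8 tau 35
0 [-0.0278  0.0257 -0.013 ] -80.8 tau 35
-5 [-0.0251  0.0282 -0.013 ] -85.8 tau 35
-10 [-0.022   0.0303 -0.0129] -90.8 tau 35
-14 [-0.0193  0.0316 -0.0127] -94.8 tau 34
```

Emit:
send_rows(commands=[[-0.0025,-0.003,0.001,0,0],[-0.005,-0.006,0.001,0,0],[-0.0074,-0.0072,0.001,-3,0],[-0.0098,-0.0081,0.0005,-6,0],[-0.0118,-0.0086,0,-8.5,0],[-0.0138,-0.0091,-0.0003,-11,0],[-0.0138,-0.0091,-0.0003,-11,0]], force=30)

```text
t: 10.62
position: [538.8, -345.1, 123.4]
eef_rot: [0.003, -0.236, 0.972, 0.001]
wrist_force: [-0.4, 7.9, 13.3]
finger_gap: 17.3
grasp_force: 41.9
```

```bash
python3 - <<'E'
from cell import r
q=r.sense();print(q["t"],q["position"],q["wrist_force"],q["torque"])
E
```

```text
10.625 [ 538.83031003 -345.08038114  123.39227043] [-0.4147513   7.88047269 13.27847131] [ 2.37494236 -0.12480935  0.20394497]
```

Emit:
send_rows(commands=[[-0.002,-0.0001,-0.0006,-2.5,0],[-0.004,-0.0002,-0.0012,-5,0],[-0.006,0.0001,-0.0018,-7.5,0],[-0.0078,0.0004,-0.0024,-10,0],[-0.0095,0.001,-0.0031,-12.5,0],[-0.0112,0.0016,-0.0038,-15,0],[-0.0128,0.0025,-0.0045,-17.5,0],[-0.0142,0.0035,-0.0051,-20,0],[-0.0142,0.0035,-0.0051,-20,0]], force=25)

```text
t: 11.75
position: [525.2, -342.0, 118.5]
eef_rot: [0.003, -0.064, 0.998, 0.001]
wrist_force: [0.4, 8.1, 13.2]
finger_gap: 17.6
grasp_force: 42.0
```

```bash
python3 - <<'E'
from cell import r
import cv2
q=r.sense();print(q["t"],q["position"],q["eef_rot"],q["wrist_force"],q["torque"])
S=[]
for n,x,y in(("scene",321,145),("side",273,100)):
    a=r.grab_frame(n); S.append(cv2.resize(a[y:y+110,x:x+80],(400,550),interpolation=cv2.INTER_CUBIC))
cv2.imwrite("pics/v5.png",cv2.hconcat(S))
E
```

```text
11.75 [ 525.19393295 -342.03035161  118.5015002 ] [ 0.00302762 -0.06367558  0.99796555  0.00100823] [ 0.39143519  8.06117581 13.1617664 ] [ 2.09822583 -0.54805707  0.297708  ]
```

View pics/v5.png

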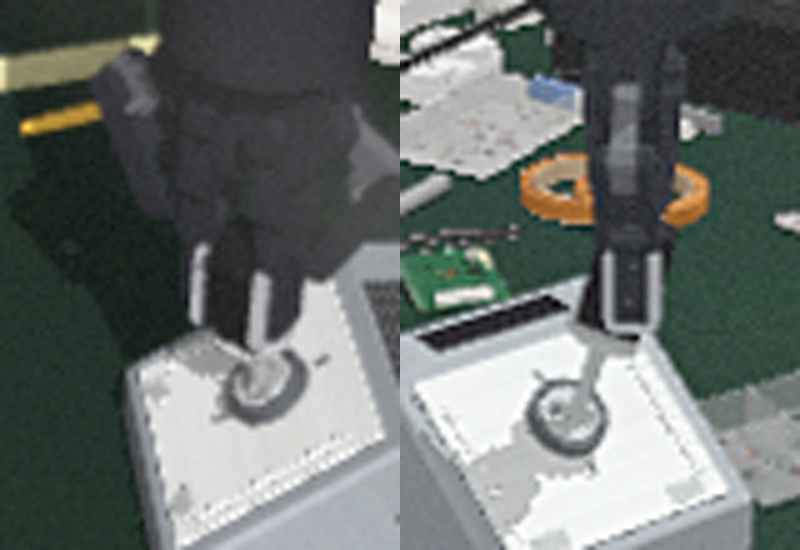

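The last picture shows the driver leaning in the pads toward the robot. The shank ends inside the ring, at side-half px (575,405), and the slot has turned with it. I'll continue.

Emit:
send_rows(commands=[[-0.0014,0.0012,-0.0007,-2.5,0],[-0.0026,0.0024,-0.0013,-5,0],[-0.0037,0.0038,-0.002,-7.5,0],[-0.0046,0.0052,-0.0025,-10,0],[-0.0053,0.0067,-0.0031,-12.5,0],[-0.006,0.0083,-0.0036,-15,0],[-0.0064,0.01,-0.0042,-17.5,0],[-0.0068,0.0117,-0.0047,-20,0],[-0.007,0.0134,-0.0052,-22.5,0],[-0.007,0.0152,-0.0056,-25,0],[-0.0069,0.017,-0.006,-27.5,0],[-0.0067,0.0187,-0.0064,-30,0]])

```text
t: 13.35
position: [519.9, -324.9, 113.3]
eef_rot: [0.004, 0.197, 0.98, 0.001]
wrist_force: [0.8, 5.5, 18.1]
finger_gap: 17.4
grasp_force: 42.6
```

```bash
python3 - <<'E'
from cell import r
q=r.sense();print(q["t"],q["position"],q["eef_rot"],q["wrist_force"],q["torque"])
E
```

```text
13.35 [ 519.86740132 -324.8524851   113.32959501] [4.26886237e-03 1.97459635e-01 9.80301591e-01 5.10254921e-04] [ 0.83495203  5.539555   18.09353197] [ 1.21103979 -0.97532432  0.27308455]
```

Emit:
send_rows(commands=[[0.0005,0.0018,-0.0003,-2.5,0],[0.001,0.0035,-0.0006,-5,0],[0.0017,0.0052,-0.0009,-7.5,0],[0.0025,0.0068,-0.0011,-10,0],[0.0034,0.0084,-0.0013,-12.5,0],[0.0044,0.0099,-0.0014,-15,0],[0.0056,0.0113,-0.0015,-17.5,0],[0.0069,0.0126,-0.0016,-20,0],[0.0082,0.0139,-0.0016,-22.5,0],[0.0096,0.0151,-0.0016,-25,0]])

```text
t: 14.6
position: [528.7, -311.4, 112.1]
eef_rot: [0.004, 0.406, 0.914, -0.001]
wrist_force: [-1.7, 2.2, 18.1]
finger_gap: 17.4
grasp_force: 42.8
```

```bash
python3 - <<'E'
from cell import r
q=r.sense();print(q["t"],q["position"],q["eef_rot"],q["wrist_force"],q["torque"])
E
```

```text
14.6 [ 528.74867645 -311.36070386  112.1497946 ] [ 4.04859145e-03  4.05515892e-01  9.14078874e-01 -5.32178103e-04] [-1.72720242  2.15233857 18.08318356] [ 0.03555925 -0.03798622  0.05717976]
```

Emit:
send_rows(commands=[[0.0015,0.001,0,-2.5,0],[0.0031,0.0021,0,-5,0],[0.0045,0.0028,0,-7,0],[0.0058,0.0034,0,-9,0]])

```text
t: 15.1
position: [533.6, -307.9, 111.9]
eef_rot: [0.003, 0.476, 0.879, -0.001]
wrist_force: [-4.0, 2.3, 19.0]
finger_gap: 17.6
grasp_force: 42.7
```

```bash
cat > st.py <<'E'
from cell import r
from h import *
np.set_printoptions(precision=3,suppress=True)
q=r.sense(); y=rot(q["eef_rot"]).apply([0,1,0])
print(q["t"],q["position"],"yaw",np.degrees(np.arctan2(y[1],y[0])),q["wrist_force"],q["torque"],q["finger_gap"],q["grasp_force"])
E
python3 st.py
```

```text
15.1 [ 533.64  -307.9    111.937] yaw 33.14820942791468 [-4.048  2.319 19.003] [-0.032  0.731 -0.053] 17.581035691404256 42.7343487739563
```

Emit:
send_rows(commands=[[0.0014,0.0006,0,-2,0],[0.0027,0.0012,0,-4,0],[0.0042,0.0016,0,-6,0],[0.0056,0.002,0,-8,0]])

```text
t: 15.6
position: [537.7, -305.8, 111.7]
eef_rot: [0.002, 0.536, 0.844, -0.001]
wrist_force: [-7.9, 3.8, 22.0]
finger_gap: 17.6
grasp_force: 43.2
```

```bash
python3 st.py
```

```text
15.6 [ 537.739 -305.815  111.745] yaw 25.11916230231213 [-7.862  3.814 21.984] [ 0.022  1.747 -0.113] 17.56002024840541 43.179413080215454
```

Emit:
send_rows(commands=[[0.0005,0.0002,0,-3,0],[0.001,0.0004,0,-6,0],[0.001,0.0004,0,-9,0],[0.001,0.0004,0,-12,0],[0.001,0.0004,0,-12,0]])

```text
t: 16.23
position: [542.8, -303.9, 111.8]
eef_rot: [0.004, 0.62, 0.784, 0.003]
wrist_force: [4.9, 7.1, 14.7]
finger_gap: 17.7
grasp_force: 42.2
```

```bash
python3 st.py; python3 - <<'E'
from cell import r
import cv2,pickle
for n in("scene","side"): cv2.imwrite(f"pics/{n}6.png",r.grab_frame(n))
E
```

```text
16.225 [ 542.829 -303.923  111.827] yaw 13.326142417258508 [ 4.918  7.107 14.678] [ 1.081 -1.2    0.378] 17.671163047610353 42.17454671859741
```

Emit:
send_rows(commands=[[-0.0005,-0.0002,0,4,0],[-0.001,-0.0004,0,8,0],[-0.001,-0.0004,0,12,0],[-0.004,-0.0014,0,16,0],[-0.0066,-0.0024,0,20,0],[-0.009,-0.0036,-0.0005,23,0],[-0.0104,-0.0045,-0.001,26,0],[-0.0104,-0.0045,-0.001,26,0]])

```text
t: 17.32
position: [530.1, -310.2, 111.5]
eef_rot: [0.004, 0.429, 0.903, -0.001]
wrist_force: [-4.9, 3.2, 23.3]
finger_gap: 17.5
grasp_force: 43.3
```

```bash
python3 st.py
```

```text
17.325 [ 530.054 -310.245  111.478] yaw 39.21841383751986 [-4.876  3.239 23.33 ] [ 0.046  0.501 -0.066] 17.50701437625525 43.3044558763504
```

Moment about the fastener axis is back to about zero, so the blade sits free within the slot play after meeting the stop. Next I'll straighten the driver while its tip is still held in the slot.

Emit:
send_rows(commands=[[-0.0025,-0.002,0,4,0],[-0.0047,-0.0038,0,8,0],[-0.0022,-0.0061,0.003,8,0],[0.0003,-0.0084,0.005,8,0],[0.0047,-0.0125,0.008,8,0],[0.0092,-0.0166,0.0105,8,0],[0.0139,-0.0208,0.0125,8,0],[0.0186,-0.0252,0.014,8,0],[0.0233,-0.0295,0.015,8,0],[0.026,-0.032,0.015,8,0]])

```text
t: 18.58
position: [552.6, -338.9, 121.8]
eef_rot: [-0.002, 0.365, 0.931, 0.001]
wrist_force: [-4.0, 5.2, 4.8]
finger_gap: 17.7
grasp_force: 40.8
```

```bash
python3 st.py
```

```text
18.575 [ 552.614 -338.894  121.803] yaw 47.24031539453634 [-4.003  5.212  4.778] [1.441 1.021 0.027] 17.74266421559517 40.84934949874878
```

Emit:
send_rows(commands=[[0.0015,-0.0014,0,0,0],[0.003,-0.0027,0,0,0],[0.003,-0.0027,0.006,0,0],[0.003,-0.0027,0.02,0,0],[0.003,-0.0027,0.05,0,0],[0.003,-0.0027,0.085,0,0],[0.003,-0.0027,0.085,0,0]])

```text
t: 19.45
position: [558.9, -344.8, 212.1]
eef_rot: [0.004, 0.365, 0.931, -0.001]
wrist_force: [0.1, 0.4, -1.2]
finger_gap: 17.9
grasp_force: 40.1
```

```bash
python3 st.py; python3 - <<'E'
from cell import r
from plan import *
import pickle
np.set_printoptions(precision=2,suppress=True)
C={};
for n in("scene","side","wrist"):
    C[n]=r.camera_params(n); a=r.grab_frame(n); cv2.imwrite(f"pics/{n}7.png",a)
pickle.dump(C,open("C7.pkl","wb"))
# rectify head face at 0.2 mm/px from scene & side and find the dark slot inside radius 9.5
Fc=Rim-1*N
g=(np.arange(-100,101)*.2)
for n in("scene","side","wrist"):
    a=cv2.imread(f"pics/{n}7.png",0).astype(np.float32)
    X=Fc+g[None,:,None]*Y+(-g)[:,None,None]*U   # image up = up slope; seen from front: right = -Y
    X=Fc-g[None,:,None]*Y+(-g)[:,None,None]*U
    uv=proj(C[n],X.reshape(-1,3)).astype(np.float32).reshape(201,201,2)
    I=cv2.remap(a,uv[...,0],uv[...,1],cv2.INTER_CUBIC); cv2.imwrite(f"pics/rect_{n}.png",I)
    print(n); print(I[::10,::10].astype(int))
E
```

```text
19.45 [ 558.928 -344.786  212.148] yaw 47.20800841500143 [ 0.095  0.424 -1.223] [-0.001  0.047 -0.017] 17.91553805624882 40.103609561920166
scene
[[217 216 218 219 218 218 219 220 218 212 208 200 197 194 202 214 217 218
  217 216 215]
 [219 218 219 219 219 217 218 207 195 169 142 128 123 129 147 164 181 198
  211 218 218]
 [220 219 221 218 210 182 159 142 118  98  88  83  93 104 109 110 129 166
  200 217 217]
 [219 218 206 191 143  92  86  90  90  96 104 102 103 105 101  96 100 118
  160 196 214]
 [218 200 155 114  89  71  83 109 138 150 140 118 105 103 106 109 106 110
  124 164 199]
 [208 156 101  87  92 109 142 167 176 188 178 148 118 104 103 108 110 108
  115 139 180]
 [176 131 100 100 122 162 195 190 174 159 138 137 148 127 107 106 107 108
  107 123 159]
 [147 112 102 120 154 183 206 218 216 183 153 164 175 156 131 108 107 110
  111 114 145]
 [107  97 107 142 175 192 197 215 214 190 150 149 180 188 163 116 102 112
  109 108 124]
 [109 102 121 154 182 186 203 214 207 161 122 150 181 175 152 115 103 104
  105 105 124]
 [109 109 120 145 167 184 197 210 201 170 142 151 170 175 157 11
[... 4084 characters left out ...]
 158 162 187 204 179 107 108 163
  238 239 238]
 [188 187 153 122 120 139 185 207 178 186 199 205 181 164 110 104 142 226
  241 239 239]
 [188 191 187 152 118 120 125 153 158 159 168 172 128 101 109 134 219 242
  240 241 241]
 [189 186 191 183 144 119 120 117 114 110 108 105 108 119 142 204 241 241
  241 240 241]
 [188 186 187 185 178 161 141 123 117 116 120 124 143 190 227 239 240 239
  238 238 238]
 [231 214 206 183 185 187 181 166 172 135 168 217 231 241 239 240 238 239
  239 238 239]
 [241 241 228 199 216 228 209 214 227 181 195 244 240 240 239 239 240 239
  240 239 239]][ WARN:0@5.976] global loadsave.cpp:1063 imwrite_ Unsupported depth image for selected encoder is fallbacked to CV_8U.
```

The rectified views show the slot as a straight dark band along the slope, in line with both marks, so the fastener is locked. I'll check the driver's tilt in the grip numerically.

```bash
python3 st.py; python3 - <<'E'
from h import *
import pickle
C=pickle.load(open("C7.pkl","rb"))
tcp=np.array([557,-343.5,209.])
for n in("scene","side"):
    a=cv2.imread(f"pics/{n}7.png",0); p=proj(C[n],[tcp-[0,0,55],tcp-[0,0,13],tcp]); print(n,p.round(1).tolist())
    x,y=p[0].astype(int); x0,y0=x-17,y-34
    print(x0,y0)
    for row in a[y0:y0+46,x0:x0+34]: print(''.join(' .:-=+*#%@'[min(9,v//26)] for v in row))
E
```

```text
19.6 [ 556.488 -343.112  207.266] yaw 47.21256957523354 [ 0.29   0.144 -0.81 ] [-0.017  0.039  0.022] 17.38138185271367 40.088472962379456
scene [[381.0, 188.3], [383.0, 169.8], [383.7, 163.9]]
364 154
%##########*-....-+=::::..:.:+#%##
###****+==-:.....=+=::::::::=*#%%%
+===-:::::::....:+#+::::::::+***##
::::::::::::.:..:*#+::::::::*+:..*
-=-::::::::....::*#=::::::::*=::::
*#*-:::::::.....:*#=::::::::#=::.:
%%%=::::::::.::::##=::::::::#=::::
%%%=:::::::::.::-##=:::::::-#=::::
**+-:::::::-:::.-##=:::::::-#=::::
:::::::::::=::::-#*-:::::::-*-::::
::::::::::-=-:::=##-:::::::+*-::::
:::::::::::+=-::-#+-----===*=:::::
:::::::::::=++==-*++++++###*-:::::
:::::::::::=+*##++*****+**+=::::::
:::::::::::-=+*##*#####**#*-::::::
:::::::::::::=+*#########*=:::::::
::::::::::::::-+**#####**=::::::::
::::::::::::::::==++===-::::::::::
::::::::::::::::=+++-:::::::::::::
::::::::::::::::+##*-:::::::::::::
::::::::::::::::+##*-:::::::::::::
:::::::::::::::-*##+-:::::::::::::
:::::::::::::::=*##+-:::::::::::::
:::::::::::::::=*##=::::::::::::::
:::::::::::::::+*##=::::::::::::::
:.:::::::::::::+*##=:::
[... 1683 characters left out ...]

:::::::::::===+*=+***=++**++++==+*
:::::::::::-+++*#****==++**=-::**+
:::::::::::--==+=+***-==++*****+++
:::::::::::------+***++=++++++++==
::::::::::::--==-+++*+====+++**+**
:::::::::::::====+++*+====-===++++
:::::::::::::::==+++*+====-=======
:::::::::-:::::::::+*=+++=========
::-::::::+-::::::::::......--=====
-==-::::::::::::::::::::......::::
:..::::.-=-::::::::::::::::.......
-:::--::::::::::::::::::::::::::::
-==-::::::::::::::::::::::::::::::
*###+:::::::::::::::::::::::::::::
+**@#-::::::::::::::::::::::::::::
:=-+#=::::::::::::::::::::::::::::
-::-*+::::::::::::::::::::::::::::
:.::--::::::::::::::::::--::::::::
---:---::::::::::::::-=+*#+-::::::
--:---==-:::::::::-=+######*=:::::
```

```bash
python3 - <<'E'
from h import *
import pickle
C=pickle.load(open("C7.pkl","rb"))
T=tri([(C["scene"],380.5,185.3),(C["side"],305,144.3)]);print("tip",T,T-[556.5,-343.1,207.3])
T=tri([(C["scene"],382.3,170.5),(C["side"],304.3,125.2)]);print("flange",T,T-[556.5,-343.1,207.3])
E
```

```text
tip [ 555.46440225 -341.5363809   159.15758859] [ -1.03559775   1.5636191  -48.14241141]
flange [ 554.81883029 -344.06569463  196.82373219] [ -1.68116971  -0.96569463 -10.47626781]
```

Emit:
send_rows(commands=[[-0.01,0.045,0.01,8,0],[-0.02,0.095,0.01,17,0],[-0.032,0.145,0.01,26,0],[-0.043,0.195,0.01,35,0],[-0.054,0.245,0.01,44,0],[-0.064,0.29,0.01,53,0],[-0.0735,0.3359,0.01,63,0],[-0.0735,0.3359,-0.02,63,0],[-0.0735,0.3359,-0.06,63,0],[-0.0735,0.3359,-0.08,63,0],[-0.0735,0.3359,-0.08,63,0]])

```text
t: 20.98
position: [480.7, -7.0, 125.1]
eef_rot: [-0.002, -0.176, 0.984, 0.0]
wrist_force: [0.2, 0.3, -0.0]
finger_gap: 17.6
grasp_force: 40.1
```

Emit:
send_rows(commands=[[0.001,0.001,-0.01,0,0],[0.001,0.001,-0.022,0,0],[0.001,0.001,-0.029,0,0],[0.001,0.001,-0.033,0,0],[0.001,0.001,-0.037,0,0],[0.001,0.001,-0.037,0,0]])

```text
t: 21.72
position: [485.1, -5.9, 90.4]
eef_rot: [0.001, -0.176, 0.984, 0.0]
wrist_force: [4.8, 1.8, -3.8]
finger_gap: 17.6
grasp_force: 39.7
```

```bash
python3 st.py
```

```text
21.725 [485.098  -5.866  90.428] yaw 110.22196925029678 [ 4.811  1.833 -3.81 ] [ 0.424 -1.495  0.012] 17.60514669321051 39.656585454940796
```

Emit:
send_rows(commands=[[0.001,0.0003,0,0,0],[0.002,0.0006,0,0,0],[0.002,0.0006,-0.005,0,0],[0.002,0.0006,-0.01,0,0],[0.002,0.0006,-0.01,0,0]])

```text
t: 22.35
position: [485.5, -5.4, 79.8]
eef_rot: [-0.0, -0.176, 0.984, 0.0]
wrist_force: [2.5, -0.0, -2.1]
finger_gap: 17.7
grasp_force: 40.0
```

```bash
python3 st.py
```

```text
22.35 [485.509  -5.443  79.759] yaw 110.21855058401819 [ 2.54  -0.009 -2.102] [ 0.106 -0.524  0.002] 17.668327909454877 39.97174859046936
```

Emit:
send_rows(commands=[[0,0,-0.007,0,0],[0,0,-0.014,0,0],[0,0,-0.018,0,0],[0,0,-0.018,0,0]])

```text
t: 22.85
position: [485.7, -5.4, 61.9]
eef_rot: [-0.0, -0.176, 0.984, 0.0]
wrist_force: [1.5, 0.2, -0.9]
finger_gap: 17.3
grasp_force: 40.0
```

Emit:
send_rows(commands=[[0,0,-0.002,0,0],[0,0,-0.004,0,0],[0,0,-0.004,0,0]])

```text
t: 23.22
position: [485.9, -5.5, 59.6]
eef_rot: [0.0, -0.176, 0.984, -0.0]
wrist_force: [-5.0, 0.8, 13.5]
finger_gap: 17.7
grasp_force: 42.2
```

```bash
python3 st.py
```

```text
23.225 [485.861  -5.459  59.573] yaw 110.21999677247777 [-5.041  0.779 13.538] [ 0.091  0.917 -0.001] 17.730788853307565 42.15595185756683
```

Emit:
send_rows(commands=[[-0.001,-0.001,0.001,0,0],[-0.001,-0.001,0.001,0,0.15],[-0.001,-0.001,0.001,0,0.4],[-0.001,-0.001,0.001,0,0.7],[-0.001,-0.001,0.001,0,1],[-0.001,-0.001,0.001,0,1],[-0.001,-0.001,0.001,0,1],[-0.001,-0.001,0.02,0,1],[-0.001,-0.001,0.07,0,1],[-0.001,-0.001,0.12,0,1],[-0.001,-0.001,0.16,0,1],[-0.001,-0.001,0.16,0,1]])

```text
t: 24.72
position: [487.4, -6.5, 221.8]
eef_rot: [0.003, -0.176, 0.984, -0.001]
wrist_force: [0.1, -0.4, -1.0]
finger_gap: 85.8
grasp_force: 0.0
```

```bash
python3 st.py; python3 - <<'E'
from cell import r
from h import *
W={}
for n in("wrist","side"):
    c=r.camera_params(n); a=cv2.cvtColor(r.grab_frame(n),cv2.COLOR_BGR2GRAY)
    cv2.imwrite(f"pics/{n}9.png",a)
    p=proj(c,[[483,-7,50],[483,-7,105]]); print(n,p.round(1).tolist())
    x,y=p.mean(0).astype(int); h=26; x0,y0=x-h,y-h
    print(x0,y0)
    for row in a[y0:y0+2*h,x0:x0+2*h]: print(''.join(' .:-=+*#%@'[min(9,v//26)] for v in row))
E
```

```text
24.725 [487.366  -6.515 221.841] yaw 110.21592796172598 [ 0.069 -0.383 -0.98 ] [-0.01  -0.021  0.018] 85.82065971217718 0.0
wrist [[321.8, 176.8], [321.9, 188.9]]
295 156
::::=*###########################################***
:::-=*##############################################
:::-+*##############################################
:::=*###############################################
::-+*###############################################
::-+*###############################################
::=*################################################
:-=*##################%%%%%%%%%#####################
:-+*################%%%%%%%@%%%%%###################
:=*###################*************#################
:=*###############%*+===------=--=+*################
-+*#############%%%+-:::::::::::::-*###*############
-+*############%%%#=:::::::::::::::=#%##############
=*#############%@%#-:::::::::::::::-*#%#############
=*############%%@%*-:::::::::::::::-+#%%#*##########
+*############%@@%+:::::::::::::::::+#%%#*##########
*############%%%@%+:::::::::::::::::=*%%############
*############%%@@%+:::::::::
[... 3928 characters left out ...]
********+=:
...::...********+++-................=%#*********++=:
:..::..-*****+====+=:.....::::--==-+%%**********++=:
::..:::+#**+======++---===++****+**%%#*********+++=:
:::.:::***+=======+********+*+*+*%%%************++=:
::::::-============+**++*+++++**%##************+++=:
::::::=============++****+++++###*+************+++=:
::::::===============+*************************+++=:
:::::-================++********+**************+++=:
:::::======================++==***************++++=:
:::::======================**+****************++++=:
:::::=====================********************++++=:
::::-===================**********************++++=:
:::-=================**#*********************+++++=:
```

The driver stands upright with its handle top at side row 271 and its base at row 302, the same as at the start. The gripper is clear and open, so I'm handing in.

```bash
python3 -c "
from cell import r
print(r.sense()['qvel'].round(3)); print(r.sign_off())"
```

```text
[-0.001  0.02  -0.03  -0.005  0.    -0.001]
the job is handed in; nothing more can be done
None
```

The job is handed in after about 25 of the 48 s. The fastener is locked with its slot in line with both marks (checked in three camera views), and the driver is back in its stand, upright and fully down; the hand-in call gave no verdict, and I didn't re-check the parts box, heat sink and flux bottle at the end.

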